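Check a spacer plate's thickness on the bench micrometer

TASK

Check the blue spacer plate on the bench micrometer: lay it lengthwise on the steel bed and slide it in under the spindle, gently, until its end sits square against both brass stop pins. Then turn the dark ratchet knob on top clockwise until the clutch slips, and stop there - no more than about a tenth of a turn past the first slip - leaving the plate held under the spindle. Leave the other things on the bench where they are.

Things in the scene. Friction and masses are not known exactly. Their poses are not given: they have to be found in the camera images.
- plate: Blue aluminium spacer bar, 150 mm long (x) by 36 wide (y), two black dots on top, alike end for end, 0.2 to 0.3 kg. Nominally 14 mm thick, but the batch is suspected to be off by up to 2 mm either way: true thickness unknown. Origin: middle of its underside. Starts level on the rest, underside 20 mm above the table; fingers can straddle its width at either overhanging end.
- rest: Fixed wooden rest: board 100 x 34 x 5 mm with two cross strips 16 mm wide, centred 25 mm either side of the middle, tops 20 mm above the table. Origin: middle of its underside; x along the plate.
- micrometer: Green cast bench micrometer, fixed; place and yaw vary. Origin: on the table under the spindle axis; +x from its open front to its column. Steel bed: x -75 to 40 mm, y +-35, top at z = 36; cast base below it y +-60. Nothing stands in front of x = -75, so the plate's tail overhangs there. Plate home: its length along x, origin at x = -48, y = 0, z = 36 mm. The drum reaches forward to x = -25.
- stop_pins: Two upright brass stop pins on the bed, 8 mm thick, 12 high, 22 apart across the bed; the plate's end rests against both. Origin: on the bed midway between them, at x = 31 mm of the micrometer (their near faces at 27).
- spindle: Vertical steel spindle over the bed, 12 mm thick, foot 16 mm across; it slides without turning, 25 mm down per full turn of the drum. Origin: centre of the foot's underside. At the start it hangs 5 to 10 mm above the top of a plate lying on the bed. The guide and arm above it (44 mm wide) begin at z = 88 mm.
- drum_mark (a point): Centre of the top of the aluminium drum, 50 mm across, 23 high, top at z = 165 mm. x axis: along the red line on its top. The drum drives the spindle and stays at its height; it turns against about 0.1 N m, clockwise from above lowering the spindle, and starts 0 to 1.1 rad from its top stop.
- knob_grip (a point): On the axis of the dark knurled ratchet knob, 10 mm below its top; knob 30 mm across, z = 169 to 199 mm, stays at that height. x axis: along its white line, at first over the drum's red line. Clockwise it carries the drum (0.1 N m); once the foot bears on the plate, torque climbs to 0.45 N m and the clutch slips steadily: knob turns, drum stands. You may let go and regrip between turns.
- yellow_bin: Bystander: yellow plastic stock bin 160 x 100 x 75 mm, low front. Origin: middle of its underside.
- green_bin: Bystander: green plastic stock bin 180 x 140 x 90 mm. Origin: middle of its underside.
- red_bin: Bystander: red plastic stock bin 170 x 110 x 80 mm. Origin: middle of its underside.
- tape_roll: Bystander: roll of tan tape lying flat, 104 mm across, 48 mm high. Origin: middle of its underside.
- spray_can: Bystander: upright aerosol can, 65 mm across, 190 mm high. Origin: middle of its underside.
- carton: Bystander: closed cardboard carton 120 x 90 x 60 mm. Origin: middle of its underside.
- steel_bush: Bystander: steel ring 44 mm across, 24 mm high. Origin: middle of its underside.
- screwdriver: Bystander: screwdriver lying flat.

How it is judged:
By the outcome, as a careful person would: the job done as asked, in the order asked, and still so for the second after the job is handed in, with the robot touching nothing.
It also fails if it takes over 72 s, if anything falls off the work surface, if the arm or the gripper's body presses on something with over 40 N, if the wrist force passes 120 N, or if a joint passes its speed limit or range.

ROBOT

A 6-joint arm with a two-finger parallel gripper is mounted at the origin on the work surface. World frame = base frame: x ahead of the robot, y to its left, z up, the work surface at z = 0. Lengths are in mm, angles in rad, forces in N, time in s.
With the tool pointing down it reaches from about 250 to 775 mm from the base axis. Payload 8.9 kg.
Tool frame: the origin (TCP) lies midway between the tips of the shut fingers; the grasp point (between the pads) lies 19 mm behind it; z points along the fingers, y is the line along which they close (so a half turn about z gives the same grasp; the last joint's range is limited). The gripper opens to 85 mm and grips with 20 to 120 N. Pads are 22 mm wide; open, the fingers measure 114 mm over their backs; the gripper's body (76 mm by 85 mm) begins 54 mm behind the grasp point. The pads swing forward as they close: fully open they stand 13 mm farther back than shut.
Start: joints at [1.015, 0.291, -0.153, 1.127, 0, 1.431], TCP at [212.533, 480.056, 231.305] pointing down, gripper open.
Joint ranges: [-2.52, 2.52], [-0.91, 1.74], [-1.3, 1.37], [-1.96, 2.02], [-1.52, 1.47], [-3.14, 3.14]. Speed limits (rad/s): [2.22, 2.22, 2.79, 3.14, 3.14, 3.14].

INTERFACE

Orientations are given as [roll, pitch, yaw] about the fixed x, y, z axes, in that order (R = Rz(yaw) Ry(pitch) Rx(roll)).
In Python, from cell import ctrl gives the robot as it stands. The module is installed in compiled form; this text tells all that it offers.
- The arm moves only by the tool step_arm, never from a script. Its argument "commands" is a list of rows, each a list of 7 numbers: the shift along the tool's x, y, z in cm, then the turn, a rotation vector about the tool's x, y, z in units of 6 degrees (1.0 is 6 degrees), then the closure, from 0 (fully open) to 1 (shut). In form: [[tx, ty, tz, rx, ry, rz, hand], ...]. A call has 1 to 10 rows; each row shifts and turns the commanded pose from where the row before left it, along the tool's axes as they then stand; what a row does not reach is not made up. A row lasts 1/8 s, in which the tool goes at most 62.5 mm and 10.7 degrees, less where a joint would pass 70% of its speed; a pose out of reach is approached as far as the arm can. A call is refused whole if a number of a shift passes 6.25 or a number of a turn 1, either way. A call with a gripper value outside its range is refused whole. The fingers move at their own pace and stop on an object; "force" is the grip in N (left out, the last holds). Time passes only in rows, so rows that do not move let the fingers close. It gives the time, the measured TCP pose, the force, the opening and the grip force at its end, in the units of the state.
- ctrl.sense(): the state, without advancing time (a new reading comes with each control period).
- ctrl.camera(name): name is "scene" or "top"; returns the picture (400x640x3 uint8, red, green, blue); there is no depth.
- ctrl.camera_info(name): a dict with "mtx" (3x3 intrinsics, pixels), "R" (3x3) and "t" (3): a world point X has camera coordinates R X + t. Camera axes: x right, y down, z forward; pixel columns grow to the right and rows downward; lengths in mm; the calibration is good to about 2 mm. A picture is of the moment at which its call begins. camera_info takes no time and is no camera call.
- ctrl.hand_in(): hands the job in; it is judged then, once.
The state is a dict: "t": time; "q": joint angles; "qvel": joint speeds; "tau": joint torques, N m; "position": TCP position; "ee_rot": TCP orientation; "force": force on the tool from outside, world axes, zero at the start; "ft_torque": the same for the moment, N m; "grip_width": finger opening in mm; "grasp_force": force on a finger pad.
Only numpy, scipy, OpenCV 4.12 (cv2) and the standard library are available. Lean on these libraries where they do the work, as an engineer would, in place of code of your own. Each camera call takes 0.05 s, during which the arm holds its last target. There are 200 camera calls.

## Working session

There is one attempt and no reset: what is moved stays moved. The work goes in short steps, Python scripts to look and compute and a tool call to move; the robot and the scene stay as the last step left them, time stands still between calls to the robot, and variables do not carry over. Pictures are saved under pics/ and viewed, at most 10 in all, crops included, and the job is handed in when it is done.

Besides the shell and the picture viewer there is one more tool, called after "Emit:" as name(argument=value, ...), one argument or row to a line, values as JSON. step_arm: Moves the arm, as the interface text tells. Its arguments: {"type":"object","properties":{"commands":{"type":"array","items":{"type":"array","items":{"type":"number"}}},"force":{"type":"number"}},"required":["commands"]}

```bash
mkdir -p pics; python3 - <<'E'
from cell import ctrl
import cv2,numpy as np
for n in("scene","top"):
    im=ctrl.camera(n); cv2.imwrite(f"pics/{n}0.png",im[:,:,::-1])
    i=ctrl.camera_info(n); print(n,np.round(i["mtx"],1).tolist(),np.round(i["R"],3).tolist(),np.round(i["t"],1).tolist())
s=ctrl.sense(); print({k:np.round(v,3).tolist() for k,v in s.items()})
E
```

```text
scene [[479.7, 0.0, 319.4], [0.0, 479.7, 200.4], [0.0, 0.0, 1.0]] [[-0.901, 0.433, 0.012], [0.345, 0.735, -0.583], [-0.261, -0.521, -0.812]] [490.8, -76.3, 1588.1]
top [[374.6, 0.0, 316.5], [0.0, 374.6, 204.4], [0.0, 0.0, 1.0]] [[0.063, -0.998, -0.006], [-0.976, -0.06, -0.212], [0.211, 0.019, -0.977]] [-40.8, 535.9, 1244.8]
{'t': 0.1, 'q': [1.015, 0.291, -0.154, 1.127, -0.0, 1.431], 'qvel': [-0.001, -0.001, 0.004, 0.002, -0.002, 0.0], 'tau': [0.001, -53.798, 33.192, 0.009, -0.0, -0.0], 'position': [212.35, 479.718, 230.819], 'ee_rot': [-3.14, -0.0, 2.725], 'force': [0.391, 0.209, -0.232], 'ft_torque': [0.028, -0.009, 0.032], 'grasp_force': 0.0, 'grip_width': 85.291}
```

View pics/scene0.png

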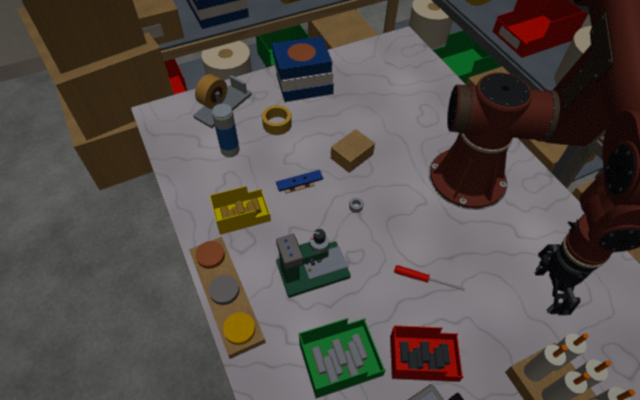

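View pics/top0.png

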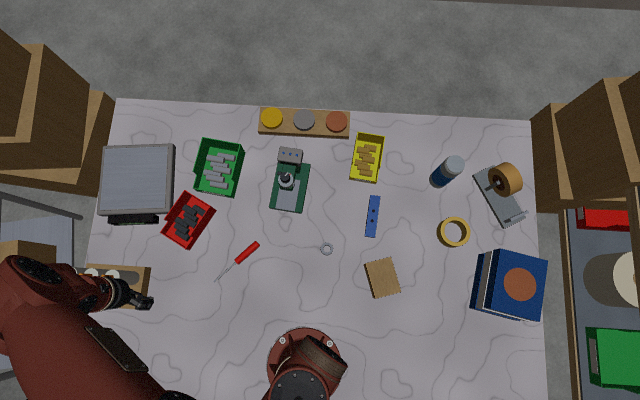

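The scene view shows the blue plate at about (300,181) and the micrometer at (312,265). In the top view the plate is at (372,216) and the micrometer at (289,182), with its open front towards the robot. I'll zoom in for exact points.

```bash
python3 - <<'E'
import cv2,numpy as np
s=cv2.imread("pics/scene0.png");t=cv2.imread("pics/top0.png")
def c(im,x,y,w,h,f): return cv2.resize(im[y:y+h,x:x+w],None,fx=f,fy=f,interpolation=cv2.INTER_CUBIC)
A=c(t,255,140,66,50*3//2,4*1); 
a=c(t,255,140,80,75,5); b=c(s,270,225,80,75,5)
d=c(t,340,185,80,60,5)[:225*1+75]; e=c(s,260,155,80,60,5)
im=np.vstack([np.hstack([c(t,262,142,80,75,5)[:375],b]),np.hstack([c(t,335,192,80,45,5),c(s,262,160,80,45,5)])])
print(im.shape); cv2.imwrite("pics/crop0.png",im)
E
```

```text
(600, 800, 3)
```

View pics/crop0.png

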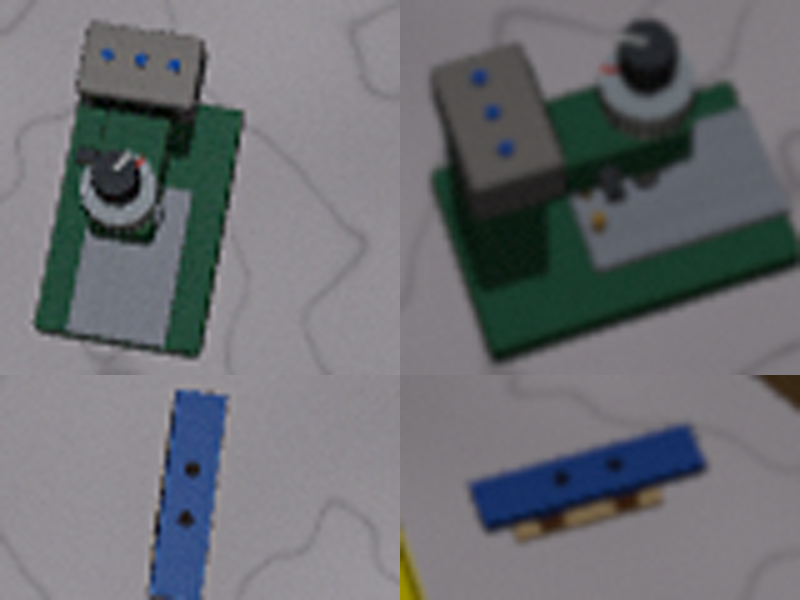

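```bash
cat > h.py <<'E'
from cell import ctrl
import cv2,numpy as np
from scipy.optimize import least_squares
I={n:ctrl.camera_info(n) for n in("scene","top")}
def proj(n,X):
    i=I[n]; return cv2.projectPoints(np.atleast_2d(np.float64(X)),cv2.Rodrigues(np.array(i["R"],float))[0],np.array(i["t"],float),np.array(i["mtx"],float),None)[0][:,0]
def w(p,L):
    L=np.atleast_2d(L);c,s=np.cos(p[2]),np.sin(p[2])
    return np.c_[p[0]+c*L[:,0]-s*L[:,1],p[1]+s*L[:,0]+c*L[:,1],L[:,2]]
def tri(a,b):
    P=[np.array(I[n]["mtx"])@np.c_[I[n]["R"],I[n]["t"]] for n in("scene","top")]
    X=cv2.triangulatePoints(P[0],P[1],np.float64(a).reshape(2,1),np.float64(b).reshape(2,1)); return (X[:3]/X[3]).ravel()
def blue(n,im,box):
    x,y,ww,hh=box;c=im[y:y+hh,x:x+ww].astype(int)
    return ((c[...,2]>c[...,0]+40)&(c[...,2]>70)).astype(np.uint8)
E
python3 - <<'E'
from h import *
for n in I: print(n,"cam",(-np.array(I[n]["R"]).T@I[n]["t"]).round())
T=lambda u,v:(262+u/5-.4,142+v/5-.4); S=lambda u,v:(270+(u-400)/5-.4,225+v/5-.4)
obs=[("top",(-75,35,36),T(66,333)),("top",(-75,-35,36),T(166,347)),("top",(40,-35,36),T(190,188)),
("scene",(-75,35,36),S(792,207)),("scene",(-75,-35,36),S(742,105)),("scene",(40,35,36),S(600,270)),
("top",(0,0,199),T(116,175)),("scene",(0,0,199),S(647,38))]
f=lambda p:np.concatenate([proj(n,w(p,L))[0]-o for n,L,o in obs])
r=least_squares(f,[500,60,0],x_scale=[10,10,.1]);print("mic",r.x.round(3),r.fun.reshape(-1,2).round(1).tolist())
print("tri knob",tri(S(647,38),T(116,175)).round(),"bed front",tri(S(792,207),T(66,333)).round(),tri(S(742,105),T(166,347)).round())
T2=lambda u,v:(335+u/5-.4,192+(v-375)/5-.4); S2=lambda u,v:(262+(u-400)/5-.4,160+(v-375)/5-.4)
a=tri(S2(561,478),T2(193,469));b=tri(S2(615,464),T2(186,518));print("dots",a.round(1),b.round(1))
# plate silhouette
for n,box in(("top",(355,188,35,55)),("scene",(265,160,70,45))):
    im=cv2.imread(f"pics/{n}0.png")[:,:,::-1]; m=blue(n,im,box); p=np.argwhere(m)[:,::-1]+box[:2]
    print(n,m.sum(),cv2.minAreaRect(p.astype(np.float32)))
E
```

```text
scene cam [ 883.  672. 1240.]
top cam [ 263.  -33. 1330.]
mic [ 5.92779e+02  9.58160e+01 -8.80000e-02] [[0.6, -0.5], [0.1, -0.4], [0.5, 0.3], [0.1, -0.4], [0.8, -0.2], [0.1, -0.2], [-0.2, -0.9], [0.5, 0.8]]
tri knob [592.  94. 198.] bed front [521. 138.  34.] [516.  67.  33.]
dots [ 534.5 -208.7   32.6] [ 498.7 -204.6   32.7]
top 406 ((372.26422119140625, 215.7685546875), (10.11052417755127, 41.631568908691406), 7.594643592834473)
scene 384 ((298.96539306640625, 179.37306213378906), (8.770581245422363, 45.69472122192383), 74.74488067626953)
```

The knob triangulates to z 198 and the bed to 34, and the dots sit at 32.6, which agrees with the text. Next I'll refine the plate from its silhouette and work out the first move.

```bash
cat >> h.py <<'E'
def fitplate(ims,boxes,p0,z0,free_t=True):
    ms={n:blue(n,ims[n],boxes[n]) for n in boxes}
    def feat(m,off):
        M=cv2.moments(m.astype(np.float32)); return np.array([M["m10"]/M["m00"]+off[0],M["m01"]/M["m00"]+off[1],M["mu11"]/M["m00"]/5,(M["mu20"]-M["mu02"])/M["m00"]/5])
    O={n:feat(ms[n],boxes[n]) for n in boxes}
    def f(p):
        r=[]
        for n,b in boxes.items():
            L=[(x,y,z) for x in(-75,75) for y in(-18,18) for z in(z0,z0+p[3])]
            h=cv2.convexHull(np.float32(proj(n,w(p,L))-b[:2]))
            m=np.zeros((b[3]*8,b[2]*8),np.uint8); cv2.fillConvexPoly(m,np.round((h+.5)*8).astype(int),1)
            r.append(feat(cv2.resize(m.astype(np.float32),(b[2],b[3]),interpolation=cv2.INTER_AREA),b)-O[n])
        return np.concatenate(r)
    r=least_squares(f,[*p0,14],diff_step=1e-2,x_scale=[10,10,.05,5],bounds=([-900,-900,-4,11],[900,900,4,17])); return r.x,r.fun
def goto(x,y,z,yaw):
    s=ctrl.sense();R=cv2.Rodrigues(np.zeros(3))[0];a=s["ee_rot"][2];P=np.array(s["position"])
    d=np.array([x,y,z])-P; dy=(yaw-a+np.pi)%(2*np.pi)-np.pi
    print("rz units",round(-dy/np.radians(6),2),"then tool cm",np.round([(np.cos(yaw)*d[0]+np.sin(yaw)*d[1])/10,(np.sin(yaw)*d[0]-np.cos(yaw)*d[1])/10,-d[2]/10],2),"pos",P.round(1),"rot",np.round(s["ee_rot"],4),"F",np.round(s["force"],1),"T",np.round(s["ft_torque"],3),"w",round(s["grip_width"],1),"t",s["t"])
E
python3 - <<'E'
from h import *
ims={n:cv2.imread(f"pics/{n}0.png")[:,:,::-1] for n in I}
p,r=fitplate(ims,{"top":(355,188,35,55),"scene":(265,160,70,45)},(516.6,-206.6,-.114),20);print(p.round(3),r.round(2))
c=w(p,(-58,0,0))[0];print(c); goto(c[0],c[1],150,p[2]+np.pi)
E
```

```text
[ 5.16896e+02 -2.07819e+02 -9.00000e-02  1.38810e+01] [ 0.68 -0.25  0.13 -0.25  0.4   0.46 -0.17  0.24]
[ 459.12953477 -202.62061099    0.        ]
rz units -3.12 then tool cm [-30.69 -65.75   8.08] pos [212.4 479.7 230.8] rot [-3.1405e+00 -1.0000e-04  2.7248e+00] F [ 0.4  0.2 -0.2] T [ 0.028 -0.009  0.032] w 85.3 t 0.1
```

Emit:
step_arm(
  commands=[
    [0, 0, 0, 0, 0, -1, 0],
    [0, 0, 0, 0, 0, -1, 0],
    [0, 0, 0, 0, 0, -1, 0],
    [-1.5, -3.3, 0, 0, 0, 0, 0],
    [-1.5, -3.3, 0, 0, 0, 0, 0],
    [-1.5, -3.3, 0, 0, 0, 0, 0],
    [-1.5, -3.3, 0, 0, 0, 0, 0],
    [-1.5, -3.3, 0, 0, 0, 0, 0],
    [-1.5, -3.3, 0, 0, 0, 0, 0],
    [-1.5, -3.3, 0, 0, 0, 0, 0],
  ],
  force=60,
)

```text
t: 1.35
position: [293.4, 238.3, 231.2]
ee_rot: [-3.141, -0.0, 3.039]
force: [0.9, -0.4, -0.4]
grip_width: 86.0
grasp_force: 0.0
```

Emit:
step_arm(
  commands=[
    [-1.5, -3.3, 0, 0, 0, 0, 0],
    [-1.5, -3.3, 0, 0, 0, 0, 0],
    [-1.5, -3.3, 0, 0, 0, 0, 0],
    [-1.5, -3.3, 0, 0, 0, 0, 0],
    [-1.5, -3.3, 0, 0, 0, 0, 0],
    [-1.5, -3.3, 1, 0, 0, 0, 0],
    [-1.5, -3.3, 1, 0, 0, 0, 0],
    [-1.5, -3.3, 1, 0, 0, 0, 0],
    [-1.5, -3.3, 1, 0, 0, 0, 0],
    [-1.5, -3.3, 1, 0, 0, 0, 0],
  ],
)

```text
t: 2.6
position: [408.8, -105.3, 180.8]
ee_rot: [3.141, -0.0, 3.039]
force: [1.1, 0.6, -0.1]
grip_width: 85.1
grasp_force: 0.0
```

Emit:
step_arm(
  commands=[
    [-1.5, -3.3, 1, 0, 0, 0, 0],
    [-1.5, -3.3, 1, 0, 0, 0, 0],
    [-1.5, -3.3, 1, 0, 0, 0, 0],
    [0, 0, 0, 0, 0, 0, 0],
    [0, 0, 0, 0, 0, 0, 0],
  ],
)

```text
t: 3.22
position: [442.8, -206.6, 151.0]
ee_rot: [3.141, -0.001, 3.039]
force: [0.4, 1.0, -0.0]
grip_width: 85.3
grasp_force: 0.0
```

```bash
python3 - <<'E'
from h import *
goto(459.1,-202.2,9,np.pi-.1025)
E
```

```text
rz units -0.0 then tool cm [-1.58  0.61 14.2 ] pos [ 442.8 -206.6  151. ] rot [ 3.1408e+00 -1.1000e-03  3.0387e+00] F [ 0.4  1.  -0. ] T [ 0.049 -0.012 -0.052] w 85.3 t 3.225
```

Emit:
step_arm(
  commands=[
    [-0.8, 0.3, 2, 0, 0, 0, 0],
    [-0.8, 0.3, 2, 0, 0, 0, 0],
    [0, 0, 2, 0, 0, 0, 0],
    [0, 0, 2, 0, 0, 0, 0],
    [0, 0, 2, 0, 0, 0, 0.3],
    [0, 0, 2, 0, 0, 0, 0.3],
    [0, 0, 1.2, 0, 0, 0, 0.3],
    [0, 0, 1, 0, 0, 0, 0.3],
    [0, 0, 0, 0, 0, 0, 0.3],
    [0, 0, 0, 0, 0, 0, 0.3],
  ],
)

```text
t: 4.47
position: [460.2, -203.0, 9.8]
ee_rot: [-3.141, 0.001, 3.039]
force: [-0.1, -0.3, 0.9]
grip_width: 59.7
grasp_force: 0.0
```

```bash
python3 - <<'E'
from h import *
goto(459.1,-202.2,9,np.pi-.1025)
a=ctrl.camera("top")[175:250,335:415];b=ctrl.camera("scene")[140:215,262:342]
cv2.imwrite("pics/g1.png",cv2.resize(np.hstack([a,b])[:,:,::-1],None,fx=5,fy=5,interpolation=2))
E
```

```text
rz units -0.0 then tool cm [0.12 0.07 0.08] pos [ 460.2 -203.     9.8] rot [-3.1413e+00  7.0000e-04  3.0390e+00] F [-0.1 -0.3  0.9] T [-0.044  0.006  0.036] w 59.7 t 4.475
```

View pics/g1.png

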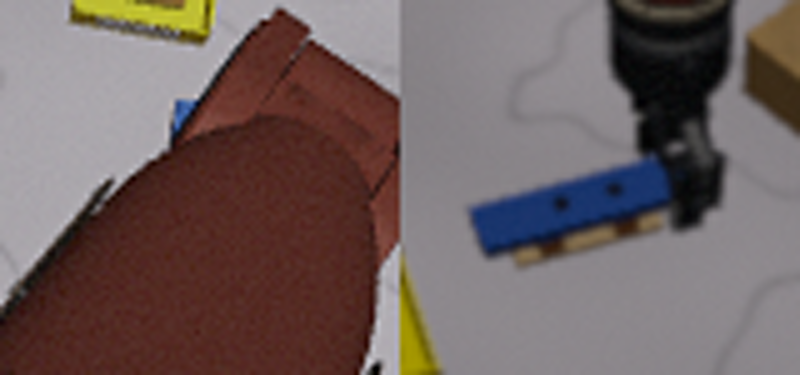

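The fingers straddle the plate's near end, at about (685,175) in the scene crop. I'll close softly and check.

Emit:
step_arm(
  commands=[
    [0, 0, 0, 0, 0, 0, 0.5],
    [0, 0, 0, 0, 0, 0, 0.55],
    [0, 0, 0, 0, 0, 0, 0.6],
    [0, 0, 0, 0, 0, 0, 0.65],
    [0, 0, 0, 0, 0, 0, 0.8],
    [0, 0, 0, 0, 0, 0, 0.8],
  ],
  force=60,
)

```text
t: 5.32
position: [459.9, -202.7, 9.6]
ee_rot: [3.141, 0.0, 3.039]
force: [-1.1, 2.1, 5.7]
grip_width: 35.2
grasp_force: 59.1
```

Emit:
step_arm(
  commands=[
    [0, 0, -0.5, 0, 0, 0, 0.8],
    [0, 0, -1, 0, 0, 0, 0.8],
    [0, 0, -1.5, 0, 0, 0, 0.8],
    [0, 0, -2, 0, 0, 0, 0.8],
    [0, 0, 0, 0, 0, 0, 0.8],
    [0, 0, 0, 0, 0, 0, 0.8],
  ],
)

```text
t: 6.08
position: [459.8, -202.8, 59.2]
ee_rot: [-3.142, 0.0, 3.039]
force: [0.0, 0.2, -2.2]
grip_width: 34.9
grasp_force: 59.5
```

```bash
python3 - <<'E'
from h import *
ims={n:ctrl.camera(n) for n in I}
for n in I: cv2.imwrite(f"pics/{n}2.png",ims[n][:,:,::-1])
m=w((592.8,95.2,-.088),(-230,0,0))[0];goto(m[0],m[1],80,np.pi-.088)
cv2.imwrite("pics/g2.png",cv2.resize(ims["scene"][130:210,262:362][:,:,::-1],None,fx=6,fy=6,interpolation=2))
E
```

```text
rz units -0.14 then tool cm [12.33 30.84 -2.12] pos [ 459.4 -202.6   58.8] rot [ 3.1412e+00 -9.0000e-04  3.0390e+00] F [ 0.1 -0.1 -2.9] T [ 0.012  0.162 -0.017] w 35.0 t 6.175
```

View pics/g2.png

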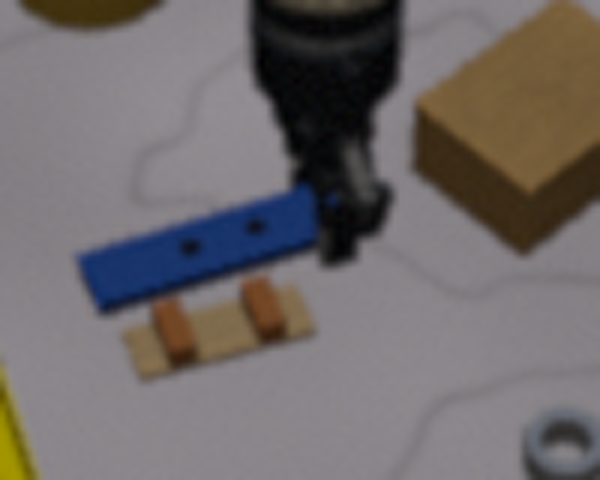

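The plate is held level and clear of the rest, with the tail end gripped. Before moving in, I'll refine the micrometer yaw from the bed and base edges.

```bash
python3 - <<'E'
from h import *
def ray(n,uv,z):
    i=I[n];R=np.array(i["R"]);C=-R.T@i["t"];d=R.T@np.linalg.inv(i["mtx"])@[*uv,1];return (C+d*(z-C[2])/d[2])
def edge(n,p,q,z,N=40,h=3):
    g=cv2.imread(f"pics/{n}0.png").astype(np.float32); g=g[...,2] # red: bed vs green
    p,q=np.array(p),np.array(q);nrm=np.array([-(q-p)[1],(q-p)[0]])/np.linalg.norm(q-p);P=[]
    for s in np.linspace(.08,.92,N):
        c=p+s*(q-p);k=np.linspace(-h,h,61);m=(c+k[:,None]*nrm).astype(np.float32)
        v=cv2.remap(g,m[:,0],m[:,1],1).ravel();d=np.abs(np.gradient(v))**2;P.append(c+nrm*(d@k/d.sum()))
    W=np.array([ray(n,u,z)[:2] for u in P],np.float32)
    vx,vy,x,y=cv2.fitLine(W,cv2.DIST_HUBER,0,.01,.01).ravel();a=np.arctan2(vy,vx);a=(a+np.pi/2)%np.pi-np.pi/2
    return round(float(a),4),[round(float(x),1),round(float(y),1)]
p=(592.8,95.8,-.088)
for n,nm,A,B in(("top","right",(-75,-35,36),(25,-35,36)),("top","left",(-75,35,36),(-15,35,36)),("top","front",(-75,35,36),(-75,-35,36)),
 ("scene","left",(-75,35,36),(40,35,36)),("scene","right",(-75,-35,36),(-40,-35,36)),("scene","front",(-75,35,36),(-75,-35,36))):
    a,c=edge(n,*proj(n,w(p,[A,B])),36);l=np.linalg.inv([[np.cos(-.088),-np.sin(-.088)],[np.sin(-.088),np.cos(-.088)]])@(np.array(c)-p[:2]);print(n,nm,a,c,"local",l.round(1))
E
```

```text
top right -0.1016 [564.7, 64.3] local [-25.2 -33.8]
top left -0.0916 [550.4, 136.4] local [-45.8  36.7]
top front 1.4704 [513.5, 100.4] local [-79.4  -2.4]
scene left -0.1045 [577.3, 133.7] local [-18.8  36.4]
scene right -0.0849 [532.9, 65.8] local [-57.  -35.1]
scene front 1.5015 [518.8, 102.7] local [-74.3   0.4]
```

Emit:
step_arm(
  commands=[
    [0, 2.8, 0, 0, 0, 0, 0.8],
    [0, 2.8, 0, 0, 0, 0, 0.8],
    [0, 2.8, 0, 0, 0, 0, 0.8],
    [0, 2.8, 0, 0, 0, 0, 0.8],
    [0, 2.8, 0, 0, 0, 0, 0.8],
    [0, 2.8, 0, 0, 0, 0, 0.8],
    [0, 2.8, 0, 0, 0, 0, 0.8],
    [0, 2.8, 0, 0, 0, 0, 0.8],
    [0, 2.8, 0, 0, 0, 0, 0.8],
    [0, 2.8, 0, 0, 0, 0, 0.8],
  ],
)

```text
t: 7.42
position: [488.1, 76.6, 58.7]
ee_rot: [-3.142, -0.001, 3.039]
force: [1.0, -0.9, -2.2]
grip_width: 35.0
grasp_force: 60.6
```

The edges give a micrometer yaw of about -0.101, with origin near (592,96). I'd moved sideways before backing off in x. The plate touched nothing, so I'll back it straight out before going on.

Emit:
step_arm(
  commands=[
    [1.5, 0, 0, 0, 0, 0, 0.8],
    [2.5, 0, 0, 0, 0, 0, 0.8],
    [2.5, 0, 0, 0, 0, 0, 0.8],
    [1, 0, 0, 0, 0, 0, 0.8],
    [0, 0, 0, 0, 0, 0, 0.8],
  ],
)

```text
t: 8.05
position: [413.9, 83.3, 59.2]
ee_rot: [3.142, -0.0, 3.039]
force: [0.3, -0.3, -2.7]
grip_width: 35.1
grasp_force: 60.7
```

```bash
python3 - <<'E'
from h import *
ims={n:ctrl.camera(n) for n in I}
m=w((592,96,-.101),(-170,0,0))[0];goto(m[0],m[1],40,np.pi-.102)
print((w((ctrl.sense()["position"][0],ctrl.sense()["position"][1],-.1025),(57.5,0,0))))
cv2.imwrite("pics/g3.png",np.hstack([cv2.resize(ims["scene"][215:315,270:370][:,:,::-1],None,fx=4,fy=4,interpolation=2),cv2.resize(ims["top"][140:240,250:350][:,:,::-1],None,fx=4,fy=4,interpolation=2)]))
E
```

```text
rz units -0.01 then tool cm [-0.46  3.05  1.95] pos [415.2  83.2  59.5] rot [3.1415e+00 1.3000e-03 3.0388e+00] F [ 0.5  0.5 -2.5] T [ 0.016  0.115 -0.031] w 34.9 t 8.15
[[472.41408404  77.3499635    0.        ]]
```

View pics/g3.png

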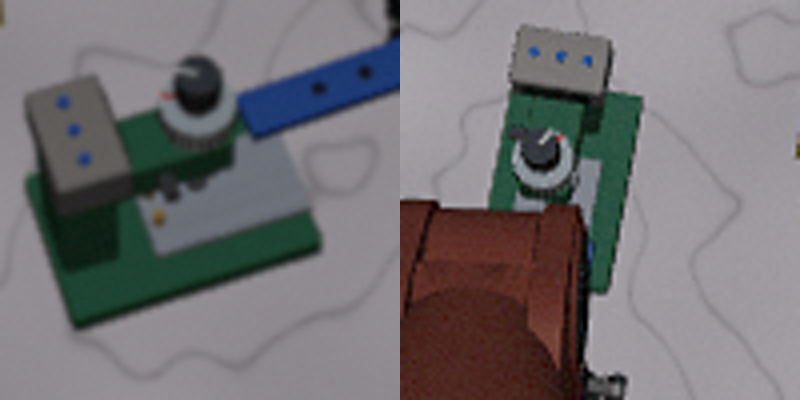

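Both views show the plate clear in front of the micrometer, with its far corner at (245,115) in the scene crop. I'll line it up and lower it.

Emit:
step_arm(
  commands=[
    [-0.1, 1, 0, 0, 0, 0, 0.8],
    [-0.1, 1, 0, 0, 0, 0, 0.8],
    [-0.2, 1, 0.4, 0, 0, 0, 0.8],
    [0, 0, 1, 0, 0, 0, 0.8],
    [0, 0, 1, 0, 0, 0, 0.8],
    [0, 0, 0.4, 0, 0, 0, 0.8],
    [0, 0, 0, 0, 0, 0, 0.8],
  ],
)

```text
t: 9.02
position: [420.6, 112.5, 30.9]
ee_rot: [-3.141, -0.001, 3.039]
force: [0.3, 0.0, -3.3]
grip_width: 35.4
grasp_force: 60.7
```

```bash
python3 - <<'E'
from h import *
ims={n:ctrl.camera(n) for n in I}
s=ctrl.sense();p=s["position"];goto(p[0],p[1],26,np.pi-.102)
q=(p[0],p[1],s["ee_rot"][2]-np.pi)
for zt in(14,):
  print("pred dots",proj("scene",w(q,[(57.5+18,0,p[2]+10.4+zt),(57.5-18,0,p[2]+10.4+zt),(132.5,18,p[2]+10.4+zt),(132.5,-18,p[2]+10.4+zt)])).round(1).tolist())
cv2.imwrite("pics/g4.png",cv2.resize(ims["scene"][215:290,290:390][:,:,::-1],None,fx=8,fy=8,interpolation=2))
E
```

```text
rz units -0.01 then tool cm [0.   0.   0.54] pos [421.1 112.6  31.4] rot [3.1416e+00 1.0000e-04 3.0386e+00] F [ 0.  -0.4 -2.3] T [ 0.027  0.166 -0.015] w 35.0 t 9.125
pred dots [[351.0, 249.7], [362.7, 246.1], [334.5, 260.9], [329.9, 250.3]]
```

View pics/g4.png

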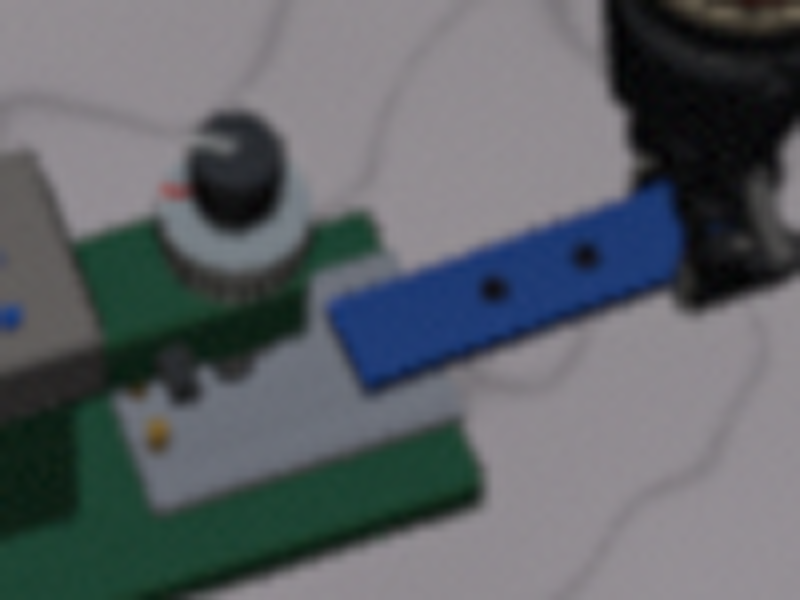

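The dots are within 1 px of the prediction, at (351,250.7) and (362.7,246.5), so the calibration and grasp hold. Lowering onto the bed.

Emit:
step_arm(
  commands=[
    [0, 0, 0.2, 0, 0, 0, 0.8],
    [0, 0, 0.1, 0, 0, 0, 0.8],
    [0, 0, 0.1, 0, 0, 0, 0.8],
    [0, 0, 0, 0, 0, 0, 0.8],
  ],
)

```text
t: 9.62
position: [421.0, 112.8, 27.3]
ee_rot: [-3.142, 0.0, 3.039]
force: [-0.8, -0.3, -2.1]
grip_width: 34.6
grasp_force: 60.7
```

Emit:
step_arm(
  commands=[
    [0, 0, 0.1, 0, 0, 0, 0.8],
    [0, 0, 0, 0, 0, 0, 0.8],
  ],
)

```text
t: 9.88
position: [421.0, 112.8, 26.3]
ee_rot: [3.142, 0.0, 3.039]
force: [-1.7, -0.5, -1.4]
grip_width: 35.1
grasp_force: 60.8
```

Emit:
step_arm(
  commands=[
    [0, 0, 0.05, 0, 0, 0, 0.8],
    [0, 0, 0, 0, 0, 0, 0.8],
  ],
)

```text
t: 10.12
position: [421.0, 112.8, 25.8]
ee_rot: [3.142, 0.0, 3.039]
force: [-0.1, -0.6, -0.6]
grip_width: 34.5
grasp_force: 60.9
```

```bash
python3 - <<'E'
from h import *
m=w((592,96,-.101),(-105.5,0,0))[0];goto(m[0],m[1],25.6,np.pi-.102)
E
```

```text
rz units -0.01 then tool cm [-6.63  0.06  0.02] pos [421.  112.8  25.8] rot [3.1416e+00 1.0000e-04 3.0390e+00] F [-0.1 -0.6 -0.6] T [0.031 0.17  0.013] w 34.5 t 10.125
```

Emit:
step_arm(
  commands=[
    [0, 0, 0.05, 0, 0, 0, 0.8],
    [0, 0, 0, 0, 0, 0, 0.8],
  ],
)

```text
t: 10.38
position: [421.0, 112.8, 25.3]
ee_rot: [3.142, -0.0, 3.039]
force: [-1.3, 0.2, -0.8]
grip_width: 34.9
grasp_force: 61.0
```

Emit:
step_arm(
  commands=[
    [0, 0, 0.05, 0, 0, 0, 0.8],
    [0, 0, 0, 0, 0, 0, 0.8],
  ],
)

```text
t: 10.62
position: [421.0, 112.8, 24.8]
ee_rot: [3.142, -0.0, 3.039]
force: [-0.8, 0.2, 0.4]
grip_width: 34.6
grasp_force: 61.1
```

```bash
python3 - <<'E'
from h import *
m=w((592,96,-.101),(-105.5,0,0))[0];goto(m[0],m[1],25.6,np.pi-.102)
E
```

```text
rz units -0.01 then tool cm [-6.64  0.06 -0.08] pos [421.  112.8  24.8] rot [ 3.1416e+00 -1.0000e-04  3.0390e+00] F [-0.8  0.2  0.4] T [ 0.101  0.153 -0.003] w 34.6 t 10.625
```

Emit:
step_arm(
  commands=[
    [-0.5, 0, 0, 0, 0, 0, 0.8],
    [-0.5, 0, 0, 0, 0, 0, 0.8],
    [-0.5, 0, 0, 0, 0, 0, 0.8],
    [-0.5, 0, 0, 0, 0, 0, 0.8],
    [0, 0, 0, 0, 0, 0, 0.8],
  ],
)

```text
t: 11.25
position: [442.0, 110.7, 24.9]
ee_rot: [3.141, 0.001, 3.039]
force: [0.9, 0.0, 1.2]
grip_width: 34.9
grasp_force: 61.1
```

Emit:
step_arm(
  commands=[
    [-0.5, 0, 0, 0, 0, 0, 0.8],
    [-0.5, 0, 0, 0, 0, 0, 0.8],
    [-0.5, 0, 0, 0, 0, 0, 0.8],
    [-0.5, 0, 0, 0, 0, 0, 0.8],
    [0, 0, 0, 0, 0, 0, 0.8],
  ],
)

```text
t: 11.88
position: [461.7, 108.6, 25.0]
ee_rot: [3.141, 0.001, 3.039]
force: [-1.7, 0.4, 3.1]
grip_width: 34.8
grasp_force: 61.4
```

```bash
python3 - <<'E'
from h import *
ims={n:ctrl.camera(n) for n in I}
s=ctrl.sense();p=s["position"]
m=w((592,96,-.101),(-105.5,0,0))[0];goto(m[0],m[1],25.6,np.pi-.102)
q=(p[0],p[1],s["ee_rot"][2]-np.pi)
print("pred dots",proj("scene",w(q,[(57.5+18,0,50),(57.5-18,0,50)])).round(1).tolist())
cv2.imwrite("pics/g5.png",cv2.resize(ims["scene"][215:290,290:390][:,:,::-1],None,fx=8,fy=8,interpolation=2))
E
```

```text
rz units -0.01 then tool cm [-2.54  0.06 -0.06] pos [461.7 108.6  25. ] rot [3.1415e+00 1.6000e-03 3.0388e+00] F [ 0.5 -0.6  2.4] T [ 0.008 -0.19  -0.084] w 35.1 t 11.975
pred dots [[337.5, 255.0], [349.3, 251.3]]
```

View pics/g5.png

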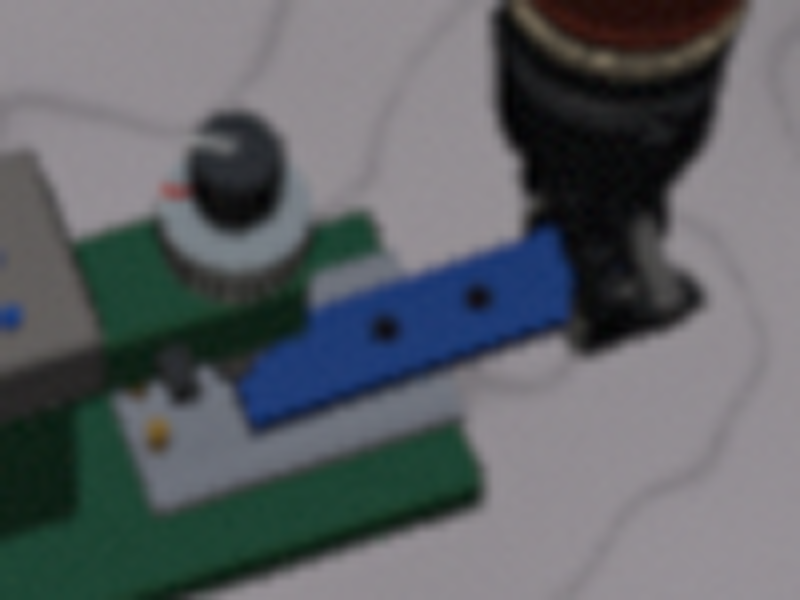

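The plate lies on the bed under the guide, with its near corner at (255,430) in the crop and the pin ahead at (157,435). Now a slow slide to the pins.

Emit:
step_arm(
  commands=[
    [-0.4, 0, 0, 0, 0, 0, 0.8],
    [-0.4, 0, 0, 0, 0, 0, 0.8],
    [-0.4, 0, 0, 0, 0, 0, 0.8],
    [-0.4, 0, 0, 0, 0, 0, 0.8],
    [-0.2, 0, 0, 0, 0, 0, 0.8],
    [0, 0, 0, 0, 0, 0, 0.8],
  ],
)

```text
t: 12.72
position: [477.4, 106.9, 24.8]
ee_rot: [-3.142, -0.002, 3.039]
force: [-7.6, 0.8, 11.1]
grip_width: 34.9
grasp_force: 62.2
```

Emit:
step_arm(
  commands=[
    [-0.1, 0, 0, 0, 0, 0, 0.8],
    [-0.1, 0, 0, 0, 0, 0, 0.8],
    [0, 0, 0, 0, 0, 0, 0.8],
  ],
)

```text
t: 13.1
position: [479.0, 106.8, 24.7]
ee_rot: [-3.142, -0.003, 3.039]
force: [-9.9, 1.0, 11.9]
grip_width: 35.1
grasp_force: 62.3
```

Emit:
step_arm(
  commands=[
    [-0.1, 0, 0, 0, 0, 0, 0.8],
    [-0.1, 0, 0, 0, 0, 0, 0.8],
    [0, 0, 0, 0, 0, 0, 0.8],
  ],
)

```text
t: 13.48
position: [480.7, 106.6, 24.8]
ee_rot: [3.142, -0.003, 3.039]
force: [-10.1, 0.6, 11.7]
grip_width: 35.2
grasp_force: 62.5
```

```bash
python3 - <<'E'
from h import *
m=w((592,96,-.101),(-105.5,0,0))[0];goto(m[0],m[1],25.6,np.pi-.102)
E
```

```text
rz units -0.0 then tool cm [-0.63  0.07 -0.08] pos [480.7 106.6  24.8] rot [ 3.1416 -0.0034  3.0393] F [-10.1   0.6  11.7] T [2.670e-01 1.685e+00 1.000e-03] w 35.2 t 13.475
```

Fz has built up to 12 N and I'm pressing about 0.8 mm too low, so I'll relieve that before going on.

Emit:
step_arm(
  commands=[
    [0, 0, -0.05, 0, 0, 0, 0.8],
    [0, 0, 0, 0, 0, 0, 0.8],
  ],
)

```text
t: 13.72
position: [481.3, 106.5, 25.2]
ee_rot: [-3.142, -0.002, 3.039]
force: [-7.4, 1.2, 9.3]
grip_width: 35.0
grasp_force: 62.0
```

Emit:
step_arm(
  commands=[
    [0, 0, -0.05, 0, 0, 0, 0.8],
    [0, 0, 0, 0, 0, 0, 0.8],
  ],
)

```text
t: 13.98
position: [482.2, 106.5, 25.7]
ee_rot: [-3.142, -0.001, 3.039]
force: [-3.7, 0.1, 3.8]
grip_width: 35.5
grasp_force: 61.4
```

```bash
cat >> h.py <<'E'
def dots(im,c,r=5):  # subpixel dark dots near predicted px, within blue plate
    g=im.astype(np.float32)[...,2];out=[]
    for u,v in c:
        k=np.mgrid[int(v)-r:int(v)+r+1,int(u)-r:int(u)+r+1];b=g[k[0],k[1]];W=np.clip(np.percentile(b,60)*.75-b,0,None)
        W*=np.exp(-((k[0]-v)**2+(k[1]-u)**2)/(2*2.5**2))
        out.append([(W*k[1]).sum()/W.sum(),(W*k[0]).sum()/W.sum()])
    return np.array(out)
def chk(dx=57.5,zt=50):
    s=ctrl.sense();p=s["position"];m=w((592,96,-.101),(-105.5,0,0))[0];goto(m[0],m[1],25.6,np.pi-.102)
    q=(p[0],p[1],s["ee_rot"][2]-np.pi);pr=proj("scene",w(q,[(dx+18,0,zt),(dx-18,0,zt)]))
    im=ctrl.camera("scene");print("dots pred",pr.round(1).tolist(),"seen",dots(im,pr).round(1).tolist());return im
E
python3 -c "
from h import *
dots(cv2.imread('pics/scene2.png')[:,:,::-1],[(300,180)])
chk()"
```

```text
rz units -0.0 then tool cm [-0.48  0.07  0.01] pos [482.2 106.5  25.7] rot [-3.1415e+00 -9.0000e-04  3.0391e+00] F [-3.7  0.1  3.8] T [0.102 0.721 0.023] w 35.5 t 13.975
dots pred [[330.7, 257.1], [342.6, 253.4]] seen [[329.6, 256.9], [342.4, 253.8]]
```

Emit:
step_arm(
  commands=[
    [0, 0, -0.03, 0, 0, 0, 0.8],
    [-0.1, 0, 0, 0, 0, 0, 0.8],
    [-0.1, 0, 0, 0, 0, 0, 0.8],
    [0, 0, 0, 0, 0, 0, 0.8],
  ],
)

```text
t: 14.52
position: [485.2, 106.2, 26.1]
ee_rot: [3.142, 0.001, 3.039]
force: [0.4, -0.3, -2.1]
grip_width: 34.5
grasp_force: 60.8
```

Emit:
step_arm(
  commands=[
    [-0.05, 0, 0, 0, 0, 0, 0.8],
    [-0.05, 0, 0, 0, 0, 0, 0.8],
    [0, 0, 0, 0, 0, 0, 0.8],
  ],
)

```text
t: 14.9
position: [485.7, 106.1, 26.1]
ee_rot: [-3.142, 0.0, 3.039]
force: [-0.4, 0.4, -2.1]
grip_width: 35.1
grasp_force: 60.8
```

```bash
python3 -c "
from h import *
chk()"
```

```text
rz units -0.01 then tool cm [-0.13  0.07  0.05] pos [485.7 106.1  26.1] rot [-3.1416e+00  1.0000e-04  3.0389e+00] F [-0.4  0.4 -2.1] T [0.009 0.129 0.067] w 35.1 t 14.9
dots pred [[329.5, 257.5], [341.4, 253.7]] seen [[328.2, 256.8], [341.4, 254.0]]
```

Emit:
step_arm(
  commands=[
    [-0.05, 0.04, 0.02, 0, 0, 0, 0.8],
    [-0.05, 0, 0, 0, 0, 0, 0.8],
    [0, 0, 0, 0, 0, 0, 0.8],
  ],
)

```text
t: 15.32
position: [486.7, 106.4, 25.9]
ee_rot: [3.142, 0.0, 3.039]
force: [-0.6, 0.6, -1.5]
grip_width: 35.1
grasp_force: 60.8
```

Emit:
step_arm(
  commands=[
    [-0.05, 0, 0, 0, 0, 0, 0.8],
    [0, 0, 0, 0, 0, 0, 0.8],
  ],
)

```text
t: 15.58
position: [487.3, 106.4, 25.9]
ee_rot: [3.142, 0.0, 3.039]
force: [-0.1, -0.0, -1.5]
grip_width: 34.9
grasp_force: 60.9
```

Emit:
step_arm(
  commands=[
    [-0.05, 0, 0, 0, 0, 0, 0.8],
    [0, 0, 0, 0, 0, 0, 0.8],
  ],
)

```text
t: 15.82
position: [487.8, 106.3, 25.9]
ee_rot: [-3.142, 0.0, 3.039]
force: [-0.9, 0.1, -2.0]
grip_width: 34.7
grasp_force: 60.9
```

```bash
python3 -c "
from h import *
chk()"
```

```text
rz units -0.01 then tool cm [0.08 0.03 0.03] pos [487.8 106.3  25.9] rot [-3.1416e+00  1.0000e-04  3.0389e+00] F [-0.9  0.1 -2. ] T [ 0.091  0.137 -0.025] w 34.7 t 15.825
dots pred [[328.9, 257.8], [340.8, 254.1]] seen [[327.5, 256.8], [340.8, 254.5]]
```

Not at the pins yet; I'll keep creeping in 0.5 mm steps.

Emit:
step_arm(
  commands=[
    [-0.05, 0, 0, 0, 0, 0, 0.8],
    [0, 0, 0, 0, 0, 0, 0.8],
  ],
)

```text
t: 16.12
position: [488.3, 106.3, 25.9]
ee_rot: [3.142, 0.0, 3.039]
force: [-1.4, -0.4, -1.5]
grip_width: 34.7
grasp_force: 60.9
```

Emit:
step_arm(
  commands=[
    [-0.05, 0, 0, 0, 0, 0, 0.8],
    [0, 0, 0, 0, 0, 0, 0.8],
  ],
)

```text
t: 16.38
position: [488.3, 106.2, 25.9]
ee_rot: [-3.142, -0.001, 3.039]
force: [-4.0, 0.8, 0.4]
grip_width: 35.1
grasp_force: 61.1
```

Emit:
step_arm(
  commands=[
    [-0.05, 0, 0, 0, 0, 0, 0.8],
    [0, 0, 0, 0, 0, 0, 0.8],
  ],
)

```text
t: 16.62
position: [488.3, 106.2, 25.8]
ee_rot: [3.142, -0.001, 3.039]
force: [-5.6, 0.4, 2.4]
grip_width: 35.2
grasp_force: 61.4
```

Emit:
step_arm(
  commands=[
    [-0.05, 0, 0, 0, 0, 0, 0.8],
    [0, 0, 0, 0, 0, 0, 0.8],
  ],
)

```text
t: 16.88
position: [488.3, 106.2, 25.8]
ee_rot: [-3.142, -0.002, 3.039]
force: [-7.1, 0.8, 5.7]
grip_width: 34.8
grasp_force: 61.6
```

Contact at x = 488.3, about 1 mm from the prediction. I'll average the yaw moment to check squareness.

```bash
python3 -c "
from h import *
L=[]
for k in range(12): chk() if k==0 else ctrl.camera('scene'); s=ctrl.sense(); L.append([*s['force'],*s['ft_torque'],s['ee_rot'][2]])
print(np.mean(L,0).round(4),(np.std(L,0)/3.3).round(4))"
```

```text
rz units -0.0 then tool cm [0.13 0.03 0.02] pos [488.3 106.2  25.8] rot [-3.1416e+00 -2.3000e-03  3.0391e+00] F [-7.1  0.8  5.7] T [ 0.208  1.413 -0.028] w 34.8 t 16.875
dots pred [[328.7, 257.9], [340.6, 254.1]] seen [[327.4, 256.9], [340.6, 254.5]]
[-7.0763e+00  6.6740e-01  5.1184e+00  2.4590e-01  1.3977e+00 -2.8000e-03
  3.0391e+00] [0.1764 0.1699 0.1455 0.0065 0.0115 0.0074 0.    ]
```

Emit:
step_arm(
  commands=[
    [0, 0, -0.03, 0, 0, 0.1, 0.8],
    [0, 0, 0, 0, 0, 0, 0.8],
  ],
)

```text
t: 17.73
position: [488.6, 106.7, 25.9]
ee_rot: [3.141, -0.002, 3.029]
force: [-4.7, 3.0, -0.4]
grip_width: 34.4
grasp_force: 62.0
```

```bash
python3 -c "
from h import *
L=[]
for k in range(12): ctrl.camera('scene'); s=ctrl.sense(); L.append([*s['force'],*s['ft_torque'],s['ee_rot'][2],*s['position']])
print(np.mean(L,0).round(4),(np.std(L,0)/3.3).round(4))"
```

```text
[-5.037600e+00  3.216500e+00 -2.630000e-02  7.150000e-01  9.851000e-01
  2.857000e-01  3.029400e+00  4.885010e+02  1.067086e+02  2.586270e+01] [0.1321 0.0948 0.2282 0.0063 0.0092 0.0103 0.     0.0047 0.0027 0.0041]
```

Emit:
step_arm(
  commands=[
    [0, 0, 0, 0, 0, -0.2, 0.8],
    [0, 0, 0, 0, 0, 0, 0.8],
  ],
)

```text
t: 18.58
position: [488.3, 105.7, 25.9]
ee_rot: [-3.141, -0.002, 3.049]
force: [-6.0, -2.1, 0.9]
grip_width: 34.7
grasp_force: 60.1
```

```bash
python3 -c "
from h import *
L=[]
for k in range(12): ctrl.camera('scene'); s=ctrl.sense(); L.append([*s['force'],*s['ft_torque'],s['ee_rot'][2],*s['position']])
print(np.mean(L,0).round(4),(np.std(L,0)/3.3).round(4))"
```

```text
[-5.899800e+00 -1.365400e+00  1.416400e+00 -2.372000e-01  1.121900e+00
 -4.396000e-01  3.048600e+00  4.883321e+02  1.056865e+02  2.585670e+01] [0.1311 0.1516 0.18   0.0082 0.0089 0.0067 0.     0.0066 0.0028 0.0037]
```

The yaw moment is zero at the original yaw and climbs both ways (+0.29 and -0.44 N m), so both pins are in contact. I'll return the yaw and release.

Emit:
step_arm(
  commands=[
    [0, 0, 0, 0, 0, 0.1, 0.8],
    [0, 0, 0, 0, 0, 0, 0.8],
    [0, 0, 0, 0, 0, 0, 0.8],
  ],
  force=20,
)

```text
t: 19.55
position: [488.4, 106.1, 25.9]
ee_rot: [-3.141, -0.002, 3.039]
force: [-5.5, 0.0, 0.8]
grip_width: 35.0
grasp_force: 61.3
```

Emit:
step_arm(
  commands=[
    [0, 0, 0, 0, 0, 0, 0.55],
    [0, 0, 0, 0, 0, 0, 0.5],
    [0, 0, 0, 0, 0, 0, 0.4],
    [0, 0, 0, 0, 0, 0, 0.3],
    [0, 0, 0, 0, 0, 0, 0.2],
    [0, 0, 0, 0, 0, 0, 0.2],
  ],
)

```text
t: 20.3
position: [489.7, 106.1, 26.2]
ee_rot: [3.142, 0.0, 3.039]
force: [-0.9, -0.2, -0.3]
grip_width: 68.4
grasp_force: 0.0
```

```bash
python3 -c "
from h import *
im=chk(57.5,49); cv2.imwrite('pics/rel.png',im[:,:,::-1])"
```

```text
rz units -0.01 then tool cm [0.27 0.03 0.06] pos [489.7 106.1  26.2] rot [3.1416 0.     3.039 ] F [-0.9 -0.2 -0.3] T [-0.045 -0.011  0.003] w 68.4 t 20.3
dots pred [[328.2, 258.2], [340.2, 254.5]] seen [[327.3, 257.0], [340.6, 254.5]]
```

Released without disturbing the plate. For insurance I'll go up, back and down with the fingers shut, then give the tail a gentle square nudge.

Emit:
step_arm(
  commands=[
    [0, 0, -1.5, 0, 0, 0, 0.2],
    [0, 0, -2, 0, 0, 0, 0.2],
    [1, 0, -1, 0, 0, 0, 0.5],
    [2, 0, 0, 0, 0, 0, 1],
    [2.5, 0, 0, 0, 0, 0, 1],
    [0, 0, 1, 0, 0, 0, 1],
    [0, 0, 2, 0, 0, 0, 1],
    [0, 0, 0.9, 0, 0, 0, 1],
    [-0.8, 0, 0, 0, 0, 0, 1],
    [0, 0, 0, 0, 0, 0, 1],
  ],
)

```text
t: 21.6
position: [444.4, 110.9, 32.6]
ee_rot: [3.141, 0.001, 3.039]
force: [-0.1, -0.2, 0.6]
grip_width: 0.1
grasp_force: 0.0
```

Emit:
step_arm(
  commands=[
    [-0.4, 0, 0, 0, 0, 0, 1],
    [-0.4, 0, 0, 0, 0, 0, 1],
    [-0.2, 0, 0, 0, 0, 0, 1],
    [-0.2, 0, 0, 0, 0, 0, 1],
    [0, 0, 0, 0, 0, 0, 1],
  ],
)

```text
t: 22.22
position: [454.9, 109.7, 32.2]
ee_rot: [-3.142, -0.0, 3.039]
force: [-0.7, -0.4, -0.4]
grip_width: -0.2
grasp_force: 0.0
```

Emit:
step_arm(
  commands=[
    [-0.1, 0, 0, 0, 0, 0, 1],
    [-0.1, 0, 0, 0, 0, 0, 1],
    [0, 0, 0, 0, 0, 0, 1],
  ],
)

```text
t: 22.6
position: [456.9, 109.5, 32.2]
ee_rot: [-3.142, 0.0, 3.039]
force: [2.1, -0.5, 0.4]
grip_width: 0.1
grasp_force: 0.0
```

Emit:
step_arm(
  commands=[
    [-0.1, 0, 0, 0, 0, 0, 1],
    [-0.1, 0, 0, 0, 0, 0, 1],
    [0, 0, 0, 0, 0, 0, 1],
  ],
)

```text
t: 22.98
position: [458.7, 109.3, 32.1]
ee_rot: [-3.142, -0.0, 3.039]
force: [-0.9, -0.0, 0.7]
grip_width: -0.2
grasp_force: 0.3
```

Emit:
step_arm(
  commands=[
    [-0.1, 0, 0, 0, 0, 0, 1],
    [0, 0, 0, 0, 0, 0, 1],
  ],
)

```text
t: 23.22
position: [458.9, 109.3, 32.0]
ee_rot: [3.142, -0.002, 3.039]
force: [-4.8, 1.3, 2.9]
grip_width: -0.2
grasp_force: 2.6
```

Emit:
step_arm(
  commands=[
    [-0.1, 0, 0, 0, 0, 0, 1],
    [0, 0, 0, 0, 0, 0, 1],
  ],
)

```text
t: 23.48
position: [458.9, 109.2, 31.8]
ee_rot: [3.142, -0.003, 3.039]
force: [-7.5, 1.3, 5.9]
grip_width: 0.2
grasp_force: 4.0
```

A solid stop at 7.5 N, so the plate is home. Before going to the knob I'll check the column's height and clearance.

```bash
python3 -c "
from h import *
T=lambda u,v:(262+u/5-.4,142+v/5-.4); S=lambda u,v:(270+(u-400)/5-.4,225+v/5-.4)
for a,b in(((520,45),(200,106)),((563,160),(80,92)),((470,190),(88,22)),((432,70),(205,38))):
    X=tri(S(*a),T(*b)); c,s=np.cos(-.101),np.sin(-.101);d=X[:2]-[592,96];print(X.round(),'local',(c*d[0]+s*d[1]).round(),(-s*d[0]+c*d[1]).round())
"
```

```text
[647.  49. 166.] local 60.0 -41.0
[654. 125. 170.] local 59.0 35.0
[703. 123. 172.] local 108.0 38.0
[694.  48. 171.] local 107.0 -38.0
```

Emit:
step_arm(
  commands=[
    [1, 0, 0, 0, 0, 0, 1],
    [1, 0, -1, 0, 0, 0, 1],
    [0, 0, -2, 0, 0, 0, 0.5],
    [0, 0, -3, 0, 0, 0, 0.3],
    [0, 0, -3, 0, 0, -1, 0.3],
    [0, 0, -3, 0, 0, -1, 0.3],
    [0, 0, -3, 0, 0, -1, 0.3],
    [0, 0, -3, 0, 0, -1, 0.3],
    [0, 0, -2, 0, 0, -1, 0.3],
    [0, 0, 0, 0, 0, -1, 0.3],
  ],
)

```text
t: 24.72
position: [441.7, 111.2, 234.6]
ee_rot: [-3.14, 0.004, -2.612]
force: [0.7, -0.8, 0.3]
grip_width: 59.9
grasp_force: 0.0
```

```bash
python3 -c "
from h import *
s=ctrl.sense();print(s['q'].round(2) if hasattr(s['q'],'round') else s['q']);goto(592.3,95,225,s['ee_rot'][2])
im={n:ctrl.camera(n) for n in I}
for n in I: cv2.imwrite(f'pics/{n}6.png',im[n][:,:,::-1])
cv2.imwrite('pics/g6.png',np.hstack([cv2.resize(im['scene'][215:290,290:380][:,:,::-1],None,fx=5,fy=5,interpolation=2),cv2.resize(im['top'][145:220,262:322][:,:,::-1],None,fx=5,fy=5,interpolation=2)]))
"
```

```text
[ 0.09  0.15 -0.32  1.09 -0.   -0.44]
rz units -0.0 then tool cm [-12.18  -9.     0.96] pos [441.7 111.2 234.6] rot [-3.1396  0.0038 -2.6124] F [ 0.7 -0.8  0.3] T [-0.006  0.001 -0.034] w 59.9 t 24.725
```

View pics/g6.png

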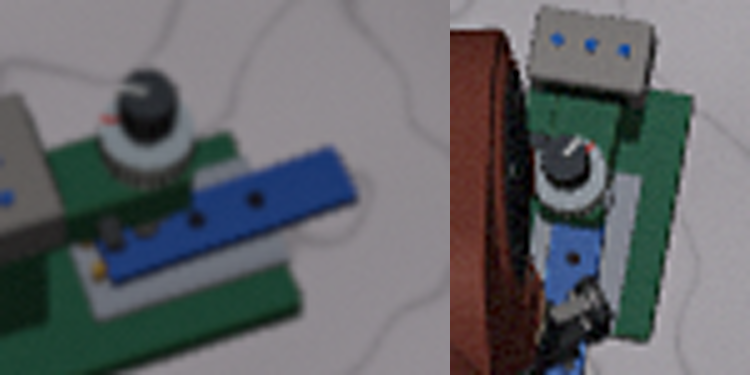

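The plate sits against the pins, with its corner at about (110,280) in the scene half next to the brass at (98,268). The column top is at z≈170, so it's clear of the hand. Moving over the knob.

Emit:
step_arm(
  commands=[
    [-2, -1.5, 0, 0, 0, 0, 0.3],
    [-2, -1.5, 0, 0, 0, 0, 0.3],
    [-2, -1.5, 0, 0, 0, 0, 0.3],
    [-2, -1.5, 0, 0, 0, 0, 0.3],
    [-2, -1.5, 0, 0, 0, 0, 0.3],
    [-2, -1.5, 0, 0, 0, 0, 0.3],
    [-0.2, 0, 0, 0, 0, 0, 0.3],
    [0, 0, 0, 0, 0, 0, 0.3],
  ],
)

```text
t: 25.82
position: [590.9, 94.6, 232.0]
ee_rot: [3.141, -0.001, -2.617]
force: [-0.1, -0.7, 0.1]
grip_width: 60.1
grasp_force: 0.0
```

```bash
python3 -c "
from h import *
s=ctrl.sense();goto(592.3,95,172,s['ee_rot'][2])"
```

```text
rz units -0.0 then tool cm [-0.14 -0.04  6.  ] pos [590.9  94.6 232. ] rot [ 3.1412e+00 -7.0000e-04 -2.6170e+00] F [-0.1 -0.7  0.1] T [0.022 0.022 0.017] w 60.1 t 25.825
```

Emit:
step_arm(
  commands=[
    [-0.1, 0, 2, 0, 0, 0, 0.3],
    [0, 0, 2, 0, 0, 0, 0.3],
    [0, 0, 1.2, 0, 0, 0, 0.3],
    [0, 0, 0.8, 0, 0, 0, 0.3],
    [0, 0, 0, 0, 0, 0, 0.4],
    [0, 0, 0, 0, 0, 0, 0.5],
    [0, 0, 0, 0, 0, 0, 0.6],
    [0, 0, 0, 0, 0, 0, 0.65],
    [0, 0, 0, 0, 0, 0, 0.7],
    [0, 0, 0, 0, 0, 0, 0.7],
  ],
  force=20,
)

```text
t: 27.08
position: [592.3, 96.0, 172.9]
ee_rot: [3.14, 0.001, -2.615]
force: [-3.6, 3.6, 5.9]
grip_width: 29.3
grasp_force: 19.4
```

```bash
python3 -c "
from h import *
L=[]
for k in range(6): ctrl.camera('top'); s=ctrl.sense(); L.append([*s['force'],*s['ft_torque']])
a=s['ee_rot'][2];f=np.mean(L,0);print(f.round(3),'tool fx,fy',(np.cos(a)*f[0]+np.sin(a)*f[1]).round(2),(np.sin(a)*f[0]-np.cos(a)*f[1]).round(2));goto(592.3,95,172,a)"
```

```text
[-3.084  3.763  4.946  0.925  0.636 -0.008] tool fx,fy 0.78 4.8
rz units -0.0 then tool cm [ 0.04 -0.09  0.09] pos [592.2  96.  172.9] rot [ 3.1401e+00  1.0000e-03 -2.6152e+00] F [-3.   4.   4.5] T [ 0.963  0.657 -0.009] w 29.0 t 27.375
```

Emit:
step_arm(
  commands=[
    [0, 0.1, -0.1, 0, 0, 0, 0.7],
    [0, 0, 0, 0, 0, 0, 0.7],
  ],
  force=50,
)

```text
t: 27.62
position: [592.1, 96.1, 173.2]
ee_rot: [3.141, 0.0, -2.616]
force: [1.0, 2.5, -1.6]
grip_width: 28.6
grasp_force: 50.0
```

Emit:
step_arm(
  commands=[
    [0, 0, 0, 0, 0, 0, 0.8],
    [0, 0, 0, 0, 0, 0.5, 0.8],
    [0, 0, 0, 0, 0, 0.5, 0.8],
    [0, 0, 0, 0, 0, 1, 0.8],
    [0, 0, 0, 0, 0, 0, 0.8],
  ],
  force=50,
)

```text
t: 28.25
position: [592.1, 96.1, 173.2]
ee_rot: [3.141, 0.0, -2.825]
force: [1.7, 4.5, -1.9]
grip_width: 28.8
grasp_force: 50.1
```

```bash
cat >> h.py <<'E'
def tq(n=4):
    L=[]
    for k in range(n): ctrl.camera('top'); s=ctrl.sense(); L.append([*s['force'],*s['ft_torque']])
    a=s['ee_rot'][2];f=np.mean(L,0);print(f.round(3),'tool fx,fy',(np.cos(a)*f[0]+np.sin(a)*f[1]).round(2),(np.sin(a)*f[0]-np.cos(a)*f[1]).round(2),'yaw',round(a,3),'pos',np.round(s['position'],1),'q6',round(s['q'][5],2),s['t'])
E
python3 -c "
from h import *
tq()"
```

```text
[ 0.985  4.636 -2.265  0.974 -0.275 -0.043] tool fx,fy -2.38 4.1 yaw -2.824 pos [592.1  96.1 173.2] q6 -0.28 28.45
```

Emit:
step_arm(
  commands=[
    [-0.05, 0.08, 0, 0, 0, 0, 0.8],
    [0, 0, 0, 0, 0, 1, 0.8],
    [0, 0, 0, 0, 0, 1, 0.8],
    [0, 0, 0, 0, 0, 1, 0.8],
    [0, 0, 0, 0, 0, 1, 0.8],
    [0, 0, 0, 0, 0, 1, 0.8],
    [0, 0, 0, 0, 0, 1, 0.8],
  ],
)

```text
t: 29.32
position: [592.1, 96.5, 173.2]
ee_rot: [-3.141, -0.0, 2.827]
force: [0.3, 2.7, -2.6]
grip_width: 28.5
grasp_force: 50.1
```

```bash
python3 -c "
from h import *
tq()"
```

```text
[ 0.855  1.696 -1.97   0.379 -0.125 -0.127] tool fx,fy -0.3 1.88 yaw 2.832 pos [592.1  96.6 173.2] q6 0.35 29.525
```

Emit:
step_arm(
  commands=[
    [0, 0.03, 0, 0, 0, 1, 0.8],
    [0, 0, 0, 0, 0, 1, 0.8],
    [0, 0, 0, 0, 0, 1, 0.8],
  ],
)

```text
t: 29.9
position: [592.2, 96.7, 173.2]
ee_rot: [-3.141, 0.0, 2.514]
force: [-0.3, 0.7, -1.5]
grip_width: 28.4
grasp_force: 50.1
```

```bash
python3 -c "
from h import *
s=ctrl.sense();print(s['ft_torque'],s['tau'][5],s['q'][5]);tq();print(ctrl.sense()['tau'][5])
im={n:ctrl.camera(n) for n in I}
cv2.imwrite('pics/g7.png',np.hstack([cv2.resize(im['scene'][215:290,290:380][:,:,::-1],None,fx=5,fy=5,interpolation=2),cv2.resize(im['top'][145:220,262:322][:,:,::-1],None,fx=5,fy=5,interpolation=2)]))
"
```

```text
[ 0.25852274 -0.10039126  0.05195024] -1.2859415262937546 0.6676489008498304
[ 0.62   0.284 -1.816  0.09  -0.048 -0.121] tool fx,fy -0.34 0.59 yaw 2.519 pos [592.2  96.7 173.2] q6 0.66 30.1
0.05502330372110009
```

View pics/g7.png

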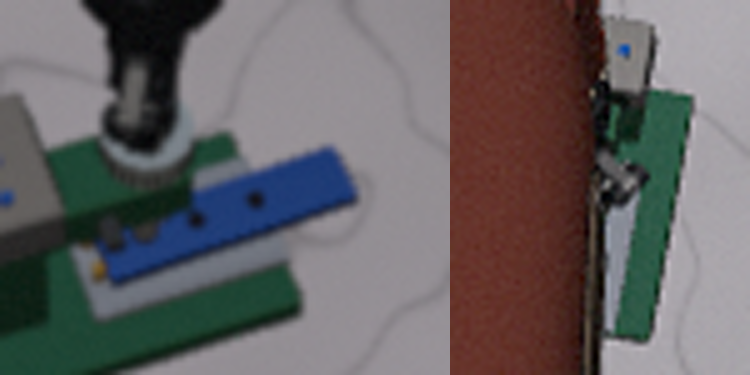

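The red line has left its old position, so the drum follows the knob, and the plate hasn't moved. I'll continue 2 rows at a time and read the torque.

Emit:
step_arm(
  commands=[
    [0, 0, 0, 0, 0, 1, 0.8],
    [0, 0, 0, 0, 0, 1, 0.8],
  ],
)

```text
t: 30.45
position: [592.3, 96.8, 173.2]
ee_rot: [-3.141, 0.0, 2.305]
force: [0.3, -0.5, -1.1]
grip_width: 28.5
grasp_force: 50.1
```

```bash
cat >> h.py <<'E'
def tz():
    s=ctrl.sense();print('Tz',round(s['ft_torque'][2],3),'yaw',round(s['ee_rot'][2],3));tq(3)
E
python3 -c "
from h import *
tz()"
```

```text
Tz 0.062 yaw 2.305
[ 0.349 -1.311 -1.567 -0.148 -0.085 -0.107] tool fx,fy -1.2 -0.62 yaw 2.309 pos [592.3  96.8 173.1] q6 0.87 30.6
```

Emit:
step_arm(
  commands=[
    [0, 0, 0, 0, 0, 1, 0.8],
    [0, 0, 0, 0, 0, 1, 0.8],
  ],
)

```text
t: 30.85
position: [592.4, 96.9, 173.2]
ee_rot: [-3.141, 0.0, 2.097]
force: [0.7, -0.5, -1.6]
grip_width: 28.3
grasp_force: 50.1
```

```bash
python3 -c "
from h import *
tz()"
```

```text
Tz 0.101 yaw 2.097
[ 0.374 -0.971 -2.339 -0.207 -0.2   -0.087] tool fx,fy -1.03 -0.17 yaw 2.1 pos [592.4  96.9 173.2] q6 1.08 31.0
```

Emit:
step_arm(
  commands=[
    [0, 0, 0, 0, 0, 1, 0.8],
    [0, 0, 0, 0, 0, 1, 0.8],
  ],
)

```text
t: 31.25
position: [592.5, 96.9, 173.2]
ee_rot: [3.141, 0.0, 1.888]
force: [1.5, -1.1, -2.6]
grip_width: 28.5
grasp_force: 50.0
```

```bash
python3 -c "
from h import *
tz()"
```

```text
Tz 0.09 yaw 1.888
[ 1.265 -0.991 -2.821 -0.211 -0.333 -0.101] tool fx,fy -1.34 0.89 yaw 1.891 pos [592.4  96.9 173.2] q6 1.29 31.4
```

Emit:
step_arm(
  commands=[
    [0, 0, 0, 0, 0, 1, 0.8],
    [0, 0, 0, 0, 0, 1, 0.8],
  ],
)

```text
t: 31.65
position: [592.5, 96.9, 173.2]
ee_rot: [3.141, 0.0, 1.679]
force: [2.1, -1.1, -3.3]
grip_width: 28.3
grasp_force: 50.0
```

```bash
python3 -c "
from h import *
tz()"
```

```text
Tz 0.201 yaw 1.679
[ 1.511 -0.608 -3.856 -0.256 -0.512  0.014] tool fx,fy -0.77 1.43 yaw 1.682 pos [592.5  97.  173.2] q6 1.5 31.8
```

The torque has started to climb, so I'll go one row at a time.

Emit:
step_arm(
  commands=[
    [0, 0, 0, 0, 0, 1, 0.8],
  ],
)

```text
t: 31.92
position: [592.6, 97.0, 173.2]
ee_rot: [3.141, 0.0, 1.576]
force: [2.8, -0.9, -3.9]
grip_width: 28.5
grasp_force: 49.9
```

```bash
python3 -c "
from h import *
tz()"
```

```text
Tz 0.372 yaw 1.576
[ 2.796 -1.654 -4.385 -0.333 -0.698  0.168] tool fx,fy -1.67 2.78 yaw 1.578 pos [592.6  97.  173.2] q6 1.6 32.075
```

Emit:
step_arm(
  commands=[
    [0, 0, 0, 0, 0, 1, 0.8],
  ],
)

```text
t: 32.2
position: [592.6, 97.0, 173.2]
ee_rot: [3.141, 0.0, 1.472]
force: [3.7, -1.9, -5.0]
grip_width: 28.5
grasp_force: 49.8
```

```bash
python3 -c "
from h import *
tz()"
```

```text
Tz 0.468 yaw 1.472
[ 3.497 -1.653 -4.293 -0.348 -0.898  0.284] tool fx,fy -1.3 3.64 yaw 1.473 pos [592.6  97.  173.2] q6 1.71 32.35
```

Emit:
step_arm(
  commands=[
    [0, 0, 0, 0, 0, 1, 0.8],
  ],
  force=80,
)

```text
t: 32.48
position: [592.7, 97.0, 173.4]
ee_rot: [3.141, 0.0, 1.367]
force: [4.6, -1.9, -4.4]
grip_width: 28.1
grasp_force: 79.0
```

```bash
python3 -c "
from h import *
tz()"
```

```text
Tz 0.461 yaw 1.367
[ 3.791 -1.771 -4.122 -0.451 -1.018  0.266] tool fx,fy -0.97 4.07 yaw 1.368 pos [592.7  97.  173.3] q6 1.81 32.625
```

Emit:
step_arm(
  commands=[
    [0, 0, 0, 0, 0, 1, 0.8],
  ],
)

```text
t: 32.75
position: [592.7, 96.9, 173.3]
ee_rot: [3.141, -0.0, 1.262]
force: [5.4, -1.6, -4.5]
grip_width: 27.7
grasp_force: 79.0
```

```bash
python3 -c "
from h import *
tz()"
```

```text
Tz 0.455 yaw 1.262
[ 4.726 -1.841 -3.774 -0.486 -1.049  0.221] tool fx,fy -0.32 5.06 yaw 1.263 pos [592.7  97.  173.3] q6 1.92 32.9
```

The torque has held at 0.46 N m for three rows, unaffected by the tighter grip, so the clutch is slipping, about 12–18° past the first slip. Stopping and letting go.

Emit:
step_arm(
  commands=[
    [0, 0, 0, 0, 0, 0, 0.6],
    [0, 0, 0, 0, 0, 0, 0.4],
    [0, 0, 0, 0, 0, 0, 0.25],
    [0, 0, 0, 0, 0, 0, 0.25],
    [0, 0, -1, 0, 0, 0, 0.25],
    [0, 0, -2.5, 0, 0, 0, 0.25],
    [0, 0, -3, 0, 0, 0, 0.25],
    [0, 0, -2, 0, 0, 0, 0.25],
    [0, 0, 0, 0, 0, 0, 0.25],
  ],
)

```text
t: 34.02
position: [593.3, 97.1, 260.2]
ee_rot: [3.138, -0.001, 1.259]
force: [-0.4, -0.3, -1.6]
grip_width: 64.3
grasp_force: 0.0
```

```bash
python3 -c "
from h import *
im=ctrl.camera('scene');s=ctrl.sense();print(s['position'],s['force'],s['grip_width'],s['t'])
old=cv2.imread('pics/scene6.png')[:,:,::-1]
c=[(328.3,258.2),(340.6,254.5)]
print(dots(old,c),dots(im,c))
r=im[225:260,295:345].astype(int);m=(r[...,0]>r[...,1]+40)&(r[...,0]>r[...,2]+40)
print('red px',(np.argwhere(m)[:,::-1]+[295,225]).mean(0) if m.any() else None,m.sum())
r=old[225:260,295:345].astype(int);m=(r[...,0]>r[...,1]+40)&(r[...,0]>r[...,2]+40)
print('red px old',(np.argwhere(m)[:,::-1]+[295,225]).mean(0),m.sum())
wv=im[225:250,308:330].min(2);print('white knob',np.unravel_index(wv.argmax(),wv.shape))
d=cv2.absdiff(im,old).max(2)>45;d[:280,280:480]=d[:280,280:480];n,l,st,ce=cv2.connectedComponentsWithStats(d.astype(np.uint8))
print([(ce[i].round().tolist(),int(st[i][4])) for i in range(1,n) if st[i][4]>12])
"
```

```text
[592.65541871  97.0666793  258.74514811] [ 0.28116457  0.09692369 -1.03523186] 63.45643728265873 34.075
[[327.34939989 256.99324344]
 [340.62586386 254.47719442]] [[327.28247202 256.96105277]
 [340.63454019 254.48403705]]
red px None 0
red px old [311. 238.] 1
white knob (np.int64(6), np.int64(19))
[([414.0, 8.0], 598), ([438.0, 1.0], 22), ([589.0, 7.0], 387), ([627.0, 11.0], 338), ([357.0, 115.0], 17945), ([533.0, 32.0], 525), ([629.0, 25.0], 54), ([418.0, 24.0], 32), ([406.0, 34.0], 121), ([435.0, 48.0], 341), ([505.0, 35.0], 29), ([616.0, 56.0], 591), ([496.0, 39.0], 57), ([490.0, 42.0], 22), ([537.0, 63.0], 861), ([527.0, 76.0], 93), ([529.0, 100.0], 83), ([453.0, 104.0], 25), ([522.0, 118.0], 294), ([524.0, 178.0], 170)]
```

```bash
python3 -c "
from cell import ctrl
print(ctrl.hand_in())"
```

```text
the job is handed in; nothing more can be done
None
```

The job is handed in: the plate sits against both stop pins under the spindle, the knob is about 12–18° past first clutch slip by the torque readings, and the arm is clear; sim time was 34 s.

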